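# Sort the carousel's sealed bottles by weight

## Robot

A 6-joint arm with a two-finger parallel gripper is mounted at the origin on a cart in front of the work surface, level with it; the furniture and walls round the work are solid. World frame = base frame: x ahead of the robot, y to its left, z up, the work surface at z = 0. Lengths are in m, angles in degrees, forces in N, time in s.
With the tool pointing down it reaches from about 0.35 to 0.875 m from the base axis. Payload 4.2 kg.
Tool frame: the origin (TCP) lies on the front face of the gripper's body, between the roots of the fingers; the fingertips stand 70 mm ahead of it and the grasp point (between the pads) lies 51 mm ahead of it; z points along the fingers, y is the line along which they close (so a half turn about z gives the same grasp; the last joint's range is limited). The gripper opens to 87 mm and grips with 3 to 60 N. Pads are 19 mm wide; open, the fingers measure 117 mm over their backs; the gripper's body (75 mm by 190 mm) begins 51 mm behind the grasp point.
Start: joints at [84.66, 22.042, 0.453, 0, -68.411, -14.817], TCP at [0.215, 0.587, 0.292] pointing down, gripper open.
Joint ranges: [-179.83, 179.83], [-69.29, 118.12], [-61.27, 80.66], [-181.25, 117.63], [-171.15, -9.14], [-177.46, 177.46]. Speed limits (degrees/s): [159.86, 159.86, 180, 180, 180, 180].

## Interface

Orientations are given as a 3x3 rotation matrix whose columns are the frame's x, y, z axes.
In Python, from station import r gives the robot as it stands.
- The arm moves only by the shell command python3 -m pendant 'ROWS' [OPENING]. ROWS is JSON, a list of rows, each a list of 2 entries, a list of its own where there are three numbers: the shift along the tool's x, y, z in mm, then the turn, a rotation vector about the tool's x, y, z in rad. A call has 1 to 10 rows; each row is the pose to reach, as a shift and turn from the pose commanded when the call began, along the tool's axes at that moment; what a row does not reach only later rows make up. A row lasts 1/10 s, in which the tool goes at most 50 mm and 8.59 degrees, less where a joint would pass 70% of its speed; a pose out of reach is approached as far as the arm can. A call with a gripper value outside its range is refused whole. OPENING is the opening, from 0 (shut) to 1 (fully open), set as the call begins (- or left out, the last holds). The fingers move at their own pace and stop on an object; the grip force is fixed at half the most. Time passes only in rows, so rows that repeat a pose let the fingers close. It gives the time, the measured TCP pose, the force, the opening and the grip force at its end, in the units of the state.
- r.sense(): the state, without advancing time (a new reading comes with each control period).
- r.capture(name): name is "side" or "top" or "wrist"; returns a dict with "frame" (480x640x3 uint8, red, green, blue), "vertical_fov" (degrees; the focal length in pixels is half the picture's height over the tangent of half this angle, whatever the lens; pixels are square), "cx", "cy" (the principal point, pixels), "rvec" (rotation vector, rad) and "tvec" (3), from world to camera coordinates, as OpenCV has them. Camera axes: x right, y down, z forward; pixel columns grow to the right and rows downward; lengths in m; the calibration is good to about 2 mm. The wrist camera is an equidistant fisheye: a pixel r from the principal point sees the ray r / f radians off the axis. A picture is of the moment at which its call begins. There is no depth.
- r.finish_job(): hands the job in; it is judged then, once.
The state is a dict: "time_s": time; "joints": joint angles; "joint_velocities": joint speeds; "effort": joint torques, N m; "tcp_pos": TCP position; "ee_rot": TCP orientation; "wrist_force": force on the tool from outside, world axes, zero at the start; "moment": the same for the moment, N m; "gripper_width": opening from 0.0 (shut) to 1.0 (fully open); "gripper_force": force on a finger pad.
Only numpy, scipy, OpenCV 4.12 (cv2) and the standard library are available. Lean on these libraries where they do the work, as an engineer would, in place of code of your own. Each camera call takes 0.05 s, during which the arm holds its last target. There are 200 camera calls.

## Task

Empty the reagent carousel, sorting its two sealed bottles by weight: one that weighs more than about 360 g still holds stock and goes into a free cell of the deep two-cell carrier, a lighter one is spent and goes on the shallow steel tray; set each down gently, upright, and let go. Deal with the bottle that leans out at the loading pointer first; then turn the carousel, pushing the arms of its star handle round, until the second bottle, still in its cup, stands at the pointer, and deal with that one. Leave the timer, the beaker and the microtube rack where they are.

Things in the scene. Friction and masses are not known exactly. Their poses are not given: they have to be found in the camera images.
- carousel: Round grey foot of the reagent carousel, 260 mm in diameter, 17 mm high, fixed to the bench; origin on the bench at the vertical turning axis. Its -x axis runs along the loading pointer, a flat 50 x 30 mm tongue sticking out of the foot towards the robot, turned up to 0.35 rad either way.
- turntable (a joint): Angle of the turntable on the foot, rad: 0 at the start, growing counter-clockwise seen from above. Turns both ways (up to 7 rad) against a light bearing friction of about 0.16 N m and stays where it is left. At 0 bottle_1's cup is at the pointer and bottle_2's opposite; bottle_2's is at the pointer at +3.14 or -3.14.
- star_handle: Black star handle of the turntable; origin at the hub's centre on the turning axis 200 mm above the bench, level with the arms. Hub 46 mm in diameter, its top 22 mm higher. Four level steel arms 12 mm thick end in 22 mm balls centred 76 mm from the axis; they stand midway between the cups: 45, 135, 225, 315 degrees plus the joint value from the foot's +x, counter-clockwise.
- station (a point): Where a bottle's middle is when its cup stands at the pointer; does not turn. 102 mm from the axis, 95 mm above the bench. There are four such cups, 90 degrees apart, leaning outwards 32 degrees from vertical, 58 mm wide inside, 69 mm at the rim outside; each holds the lowest 50 mm of a bottle, its floor centre 72 mm from the axis and 47 mm above the bench.
- pocket_2 (a point): Where the middle of a bottle is when it sits in bottle_2's cup; turns with the turntable.
- bottle_1_mid (a point): Sealed brown glass bottle, red screw cap, paper label: body 52 mm in diameter, 113 mm tall, cap 38 mm in diameter, its top 15 mm best to grip (the shoulder widens below). The point is on its axis half-way up, 56 mm below the cap's top; z runs to the cap. Weighs 120 to 600 g, not told by its looks. At the start in the cup at the pointer, cap leaning 32 degrees away from the turning axis.
- bottle_2_mid (a point): Sealed brown glass bottle, red screw cap, paper label: body 52 mm in diameter, 113 mm tall, cap 38 mm in diameter, its top 15 mm best to grip (the shoulder widens below). The point is on its axis half-way up, 56 mm below the cap's top; z runs to the cap. Weighs 120 to 600 g, not told by its looks. Starts in the opposite cup, also leaning outwards.
- bottle_1: The same bottle as bottle_1_mid; origin at the centre of its underside.
- bottle_2: The same bottle as bottle_2_mid; origin at the centre of its underside.
- carrier: Deep white plastic bottle carrier, 170 x 90 mm, 56 mm high, fixed, a wire loop at each end. Origin under its centre, long side along its x. A cross wall makes two cells of 79 x 82 mm, centred at x = -41 and +41 mm; each takes one bottle, standing on the 4 mm floor. It stands left or right of the carousel.
- tray: Shallow bright steel tray, 210 x 120 mm, rim 20 mm high (23 mm with its rolled edge), fixed, wall and floor 3 mm thick. Origin under its centre; long side along its x axis. Room for both bottles side by side, at x = -50 and +50 mm. It stands on the other side of the carousel from the carrier.
- timer: White bench timer, 68 x 68 x 21 mm, lying loose on the bench before the carousel, to the left; origin at the centre of its underside. To be left alone.
- beaker: Small clear glass beaker, 63 mm in diameter and 85 mm high, standing loose on the bench before the carousel, to the right; origin at the centre of its underside. To be left alone.
- microrack: Green microtube rack, 66 x 105 x 34 mm, loose on the bench behind and to the right of the carousel; origin at the centre of its underside. To be left alone.

How it is judged:
By the outcome, as a careful person would: the job done as asked, in the order asked, and still so for the second after the job is handed in, with the robot touching nothing.
It also fails if it takes over 72 s, if anything falls off the work surface, if the arm or the gripper's body presses on something with over 40 N, if the wrist force passes 120 N, or if a joint passes its speed limit or range.

## Working session

There is one attempt and no reset: what is moved stays moved. The work goes in short steps, Python scripts to look and compute and a shell command to move; the robot and the scene stay as the last step left them, time stands still between calls to the robot, and variables do not carry over. Pictures are saved under pics/ and viewed, at most 10 in all, crops included, and the job is handed in when it is done.

```bash
ls; mkdir -p pics
python3 - <<'E'
from station import r
import cv2,numpy as np
ims=[]
for n in("side","top"):
    c=r.capture(n); cv2.imwrite(f"pics/{n}0.png",c["frame"][:,:,::-1]); print(n,c["vertical_fov"],c["cx"],c["cy"],c["rvec"],c["tvec"])
s=r.sense(); print(s)
E
```

```text
pics
side 48.80680725152943 318.69032614298675 242.01113654622498 [ 2.15501387 -0.08222569  0.02077134] [-0.53131958  0.13640388  1.17519964]
top 44.85076903231711 320.88409379630616 251.23769211207383 [ 2.15727866 -2.19519162  0.12905244] [-0.0150235   0.53110368  1.40863821]
{'time_s': 0.1, 'joints': array([ 8.46594350e+01,  2.20853544e+01,  3.87563756e-01, -2.60272870e-02,
       -6.84101466e+01, -1.48164650e+01]), 'joint_velocities': array([-0.10139629, -0.10568046,  0.10734157,  0.00321495, -0.014622  ,
        0.10542085]), 'effort': array([-3.54167632e-04, -3.91689169e+01,  1.87934214e+01,  4.23188120e+00,
        1.34739513e-02, -6.81315441e-05]), 'tcp_pos': array([0.21520914, 0.58635118, 0.29127726]), 'ee_rot': array([[ 9.38693994e-01, -3.44750969e-01, -5.95895900e-04],
       [-3.44751476e-01, -9.38692201e-01, -1.83633188e-03],
       [ 7.37143601e-05,  1.92918970e-03, -9.99998136e-01]]), 'wrist_force': array([ 0.06068291, -0.08328481, -0.07380293]), 'moment': array([-0.07235057, -0.05824374,  0.0146739 ]), 'gripper_force': 0.0, 'gripper_width': 1.0002034112090372}
```

View pics/top0.png

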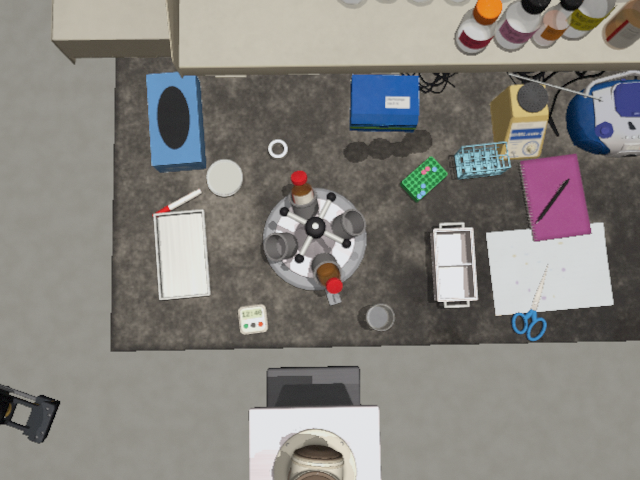

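View pics/side0.png

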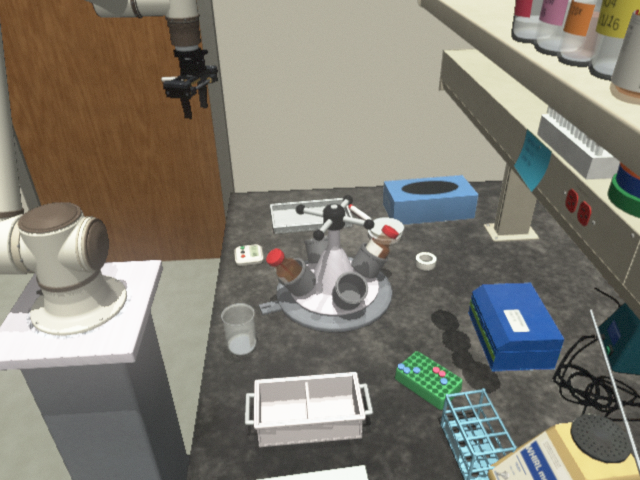

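Top view: hub at (315,226), bottle_1 cap (334,285), bottle_2 cap (299,178), pointer (334,298), tray (181,255), carrier (455,264), timer (252,319), beaker (378,317). The side view agrees: bottle_1 cap (276,257), hub (334,215).

```bash
cat > h.py <<'E'
import cv2,numpy as np
from scipy.spatial.transform import Rotation as R
def ray(c,u,v):
    f=240/np.tan(np.radians(c["vertical_fov"])/2)
    M=cv2.Rodrigues(np.array(c["rvec"],float))[0]; o=-M.T@np.array(c["tvec"])
    d=M.T@np.array([(u-c["cx"])/f,(v-c["cy"])/f,1]); return o,d/np.linalg.norm(d)
def onz(c,p,z):
    o,d=ray(c,*p); return o+d*(z-o[2])/d[2]
def tri(c1,p1,c2,p2):
    o1,d1=ray(c1,*p1);o2,d2=ray(c2,*p2)
    A=np.stack([d1,-d2],1);t=np.linalg.lstsq(A,o2-o1,rcond=None)[0]
    a=o1+t[0]*d1;b=o2+t[1]*d2; return (a+b)/2,np.linalg.norm(a-b)
def blobs(mask,amin=30):
    n,l,s,c=cv2.connectedComponentsWithStats(mask.astype(np.uint8))
    return [(int(s[i,4]),c[i].round(1),s[i,:4]) for i in range(1,n) if s[i,4]>=amin]
def red(im):
    h=cv2.cvtColor(im,cv2.COLOR_RGB2HSV); return ((h[...,0]<6)|(h[...,0]>174))&(h[...,1]>170)&(h[...,2]>90)
E
python3 - <<'E'
from station import r
from h import *
t=r.capture("top");s=r.capture("side")
for n,c in(("t",t),("s",s)):
    print(n,[b for b in blobs(red(c["frame"]),40) ])
g=t["frame"].max(2)
b=blobs((g<60),60); print("dark",[x for x in b if 250<x[1][0]<370 and 170<x[1][1]<300])
print("hub",onz(t,(315.5,226.5),.222), tri(t,(315.5,226.5),s,(334.5,213)))
for nm,p in dict(tipptr=(335,303),footL=(263.5,240),footR=(367,240)).items(): print(nm,onz(t,p,.012))
# tray & carrier: bright blobs
m=(g>150)
for x in blobs(m[190:320,140:500],100): print(x)
for nm,roi in dict(tray=(200,305,145,215),car=(215,312,428,482)).items():
    y0,y1,x0,x1=roi
    mm=(t["frame"][y0:y1,x0:x1].min(2)>115).astype(np.uint8)
    cs=cv2.findContours(mm,cv2.RETR_EXTERNAL,cv2.CHAIN_APPROX_NONE)[0]
    c=np.vstack([k for k in cs if len(k)>15]); q=cv2.minAreaRect(c); bp=cv2.boxPoints(q)+[x0,y0]
    z=.023 if nm=="tray" else .056
    P=np.array([onz(t,p,z) for p in bp]); print(nm,bp.round(1).tolist(),P.round(3).tolist(),P.mean(0).round(4),np.linalg.norm(np.diff(P,axis=0),axis=1).round(3))
big=cv2.resize(t["frame"][160:320,140:500],None,fx=2.2,fy=2.2,interpolation=cv2.INTER_CUBIC); cv2.imwrite("pics/z.png",big[:,:,::-1])
E
```

```text
t [(64, array([480.1,  43.8]), array([471,  39,  20,   9], dtype=int32)), (191, array([298.7, 177.9]), array([291, 171,  16,  15], dtype=int32)), (43, array([164.1, 209.4]), array([157, 206,  13,   7], dtype=int32)), (201, array([333.6, 285. ]), array([326, 277,  16,  16], dtype=int32))]
s []
dark [(249, array([314.3, 227.1]), array([305, 217,  20,  22], dtype=int32))]
hub [ 0.56422496 -0.01040682  0.222     ] (array([ 0.56707677, -0.0105395 ,  0.20675594]), np.float64(0.001238661237295627))
tipptr [ 0.40303768 -0.0571154   0.012     ]
footL [0.56293173 0.11824415 0.012     ]
footR [ 0.5587017  -0.14051533  0.012     ]
(4568, array([41.8, 61.5]), array([ 12,   0,  58, 110], dtype=int32))
(127, array([84. ,  2.2]), array([71,  0, 27,  7], dtype=int32))
(159, array([164.1,   8.5]), array([155,   1,  18,  14], dtype=int32))
(1624, array([199. ,  43.6]), array([176,   0,  50,  88], dtype=int32))
(590, array([144.7,  31.4]), array([126,  11,  41,  36], dtype=int32))
(2741, array([313.3,  75.1]), array([293,  32,  45,  86], dtype=int32))
(789, array([354.4,  76.4]), array([346,  42,  14,  84], dtype=int32))
(925, array([160.1,  74.7]), array([133,  46,  51,  52], dtype=int32))
(283, array([193.8,  99.2]), array([187,  88,  16,  27], dtype=int32))
(404, array([112.4, 122.3]), array([ 98, 114,  29,  16], dtype=int32))
tray [[153.0, 200.0], [214.0, 200.0], [214.0, 299.0], [153.0, 299.0]] [[0.666, 0.391, 0.023], [0.664, 0.24, 0.023], [0.418, 0.24, 0.023], [0.421, 0.388, 0.023]] [0.5422 0.3147 0.023 ] [0.151 0.246 0.149]
car [[431.9, 222.8], [472.8, 220.2], [478.2, 306.1], [437.3, 308.6]] [[0.593, -0.296, 0.056], [0.598, -0.396, 0.056], [0.389, -0.4, 0.056], [0.385, -0.301, 0.056]] [ 0.4911 -0.3483  0.056 ] [0.101 0.209 0.099]
```

View pics/z.png

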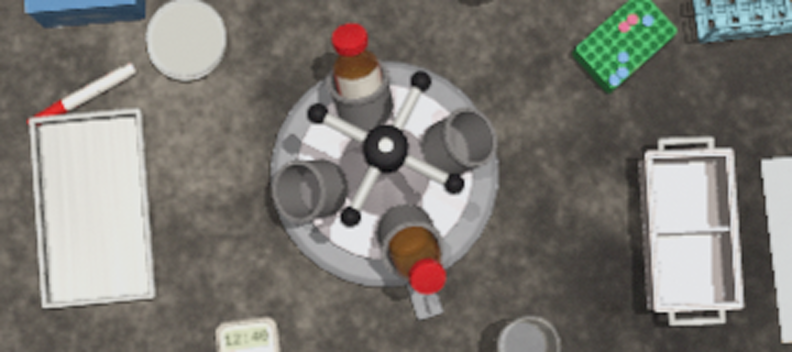

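The crop (scale 2.2, offset 140,160) shows tray corners at (31,116),(141,111),(154,298),(43,306), carrier body corners at (646,152),(734,149),(742,308),(651,312), and star balls at (420,80),(455,184),(350,216),(317,113).

Run:
```python
from station import r
from h import *
t=r.capture("top");s=r.capture("side")
C=lambda L:[np.array([x/2.2+140,y/2.2+160]) for x,y in L]
def rep(n,L,z):
    P=np.array([onz(t,p,z) for p in C(L)]); print(n,P[:,:2].round(3).tolist(),"mean",P.mean(0).round(4),np.linalg.norm(P-np.roll(P,1,0),axis=1).round(3)); return P
T=rep("tray",[(31,116),(141,111),(154,298),(43,306)],.023)
K=rep("car",[(646,152),(734,149),(742,308),(651,312)],.056)
for P in(T,K):
    d=(P[0]+P[1]-P[2]-P[3]);print("long axis deg",np.degrees(np.arctan2(d[1],d[0])))
B=rep("balls",[(420,80),(455,184),(350,216),(317,113)],.2)
print(np.degrees(np.arctan2(*(B-B.mean(0)).T[1::-1])),np.linalg.norm(B-B.mean(0),axis=1))
rep("timer",[(218,330)],.021); print("beaker",onz(t,(378.5,313),.085))
h=cv2.cvtColor(s["frame"],cv2.COLOR_RGB2HSV);m=((h[...,0]<6)|(h[...,0]>174))&(h[...,1]>150)&(h[...,2]>60)
bs=[b for b in blobs(m,40)];print(bs)
ctop={1:(333.6,285),2:(298.7,177.9)}
for i,near in((1,(276,257)),(2,(390,232))):
    b=min(bs,key=lambda b:np.hypot(*(b[1]-near)));print(i,b[1],tri(t,ctop[i],s,b[1]))
```

```text
tray [[0.634, 0.388], [0.638, 0.264], [0.427, 0.249], [0.42, 0.372]] mean [0.5298 0.3185 0.023 ] [0.215 0.124 0.212 0.123]
car [[0.577, -0.299], [0.579, -0.397], [0.403, -0.398], [0.401, -0.298]] mean [ 0.4903 -0.3484  0.056 ] [0.177 0.098 0.176 0.1  ]
long axis deg 4.111739974586006
long axis deg -0.06455671284385028
balls [[0.634, -0.046], [0.529, -0.078], [0.499, 0.026], [0.602, 0.057]] mean [ 0.5657 -0.01    0.2   ] [0.108 0.11  0.108 0.108]
[ -27.62653766 -118.54255308  151.65961741   61.78396119] [0.07661178 0.07747341 0.0761664  0.07651863]
timer [[0.39, 0.179]] mean [0.3901 0.1786 0.021 ] [0.]
beaker [ 0.37686123 -0.15589585  0.085     ]
[(215, array([523.1,   7.1]), array([516,   0,  16,  16], dtype=int32)), (169, array([571.7, 200.4]), array([566, 190,  12,  22], dtype=int32)), (198, array([584.1, 213.1]), array([578, 202,  13,  23], dtype=int32)), (91, array([389.3, 231.1]), array([383, 226,  14,  11], dtype=int32)), (179, array([274.6, 256.3]), array([267, 249,  16,  15], dtype=int32))]
1 [274.6 256.3] (array([ 0.44174214, -0.04995891,  0.13469046]), np.float64(0.0009086034002810082))
2 [389.3 231.1] (array([0.69132587, 0.02578934, 0.13288523]), np.float64(0.00029092371982699836))
```

```bash
cat >> h.py <<'E'
AX=np.array([.566,-.011,0]); PSI=np.radians(16.9); TL=np.radians(32)
def down(ang):  # tool down, y axis at world angle ang (deg)
    a=np.radians(ang); y=np.array([np.cos(a),np.sin(a),0]); z=np.array([0,0,-1.]); return np.stack([np.cross(y,z),y,z],1)
O=np.array([-np.cos(PSI),-np.sin(PSI),0]); A=np.sin(TL)*O+np.array([0,0,np.cos(TL)])
_y=np.array([-np.sin(PSI),np.cos(PSI),0])
RT=np.stack([np.cross(_y,-A),_y,-A],1)      # tool along leaning bottle
ST=AX+.102*O+[0,0,.095]
def cap(d): return ST+A*(.0565+d)           # TCP d above the cap's top
def go(p,Rt):
    from station import r
    s=r.sense(); M=s["ee_rot"]; sh=M.T@(np.array(p)-s["tcp_pos"])*1e3; rv=R.from_matrix(M.T@Rt).as_rotvec()
    print("t",s["time_s"],"at",s["tcp_pos"].round(4),"F",s["wrist_force"].round(2),"|shift",sh.round(1),"turn",rv.round(3),"rows",np.ceil(max(np.linalg.norm(sh)/50,np.linalg.norm(rv)/.15)))
E
python3 - <<'E'
from h import *
print(cap(.055),cap(.12)); go([.42,.12,.38],down(106.9))
E
```

```text
[ 0.41187073 -0.05782805  0.18955736] [ 0.37891352 -0.06784122  0.24468049]
t 0.3 at [0.2153 0.5866 0.2919] F [ 0.4   0.35 -0.93] |shift [353.  367.5 -87.8] turn [ 0.000e+00 -1.000e-03  2.495e+00] rows 17.0
```

```bash
python3 -m pendant '[[[0,0,-50],[0,0,0.15]],[[30,30,-88],[0,0,0.3]],[[353,367,-88],[0,0,1.5]],[[353,367,-88],[0,0,1.5]],[[353,367,-88],[0,0,1.5]],[[353,367,-88],[0,0,1.5]],[[353,367,-88],[0,0,1.5]],[[353,367,-88],[0,0,1.5]],[[353,367,-88],[0,0,1.5]],[[353,367,-88],[0,0,1.5]]]' 1
python3 - <<'E'
from h import *
go(cap(.12),RT)
E
```

```text
time_s: 1.3
tcp_pos: [0.3915, 0.1845, 0.38]
ee_rot: [[-0.283, -0.959, 0.001], [-0.959, 0.283, 0.001], [-0.001, -0.001, -1.0]]
wrist_force: [0.7, 0.9, -0.2]
gripper_width: 0.996
gripper_force: 0.0
t 1.3 at [0.3915 0.1845 0.38  ] F [ 0.69  0.89 -0.2 ] |shift [245.7 -59.1 135.1] turn [ 0.276 -0.511  0.963] rows 8.0
```

```bash
python3 -m pendant '[[[245,-59,135],[0.276,-0.511,0.963]],[[245,-59,135],[0.276,-0.511,0.963]],[[245,-59,135],[0.276,-0.511,0.963]],[[245,-59,135],[0.276,-0.511,0.963]],[[245,-59,135],[0.276,-0.511,0.963]],[[245,-59,135],[0.276,-0.511,0.963]],[[245,-59,135],[0.276,-0.511,0.963]],[[245,-59,135],[0.276,-0.511,0.963]],[[245,-59,135],[0.276,-0.511,0.963]],[[245,-59,135],[0.276,-0.511,0.963]]]' 1
python3 - <<'E'
from h import *
from station import r
go(cap(.12),RT);go(cap(.055),RT)
w=r.capture("wrist"); s=r.capture("side"); print(w["cx"],w["cy"],w["vertical_fov"],[b[:2] for b in blobs(red(w["frame"]),100)])
cv2.imwrite("pics/w1.png",np.hstack([cv2.resize(w["frame"],(400,300)),cv2.resize(s["frame"][120:390,180:540],(400,300))])[:,:,::-1])
E
```

```text
time_s: 2.3
tcp_pos: [0.3802, -0.0651, 0.2449]
ee_rot: [[-0.81, -0.298, 0.506], [-0.253, 0.955, 0.157], [-0.529, -0.001, -0.848]]
wrist_force: [-0.4, 0.7, 0.4]
gripper_width: 0.998
gripper_force: 0.0
t 2.3 at [ 0.3802 -0.0651  0.2449] F [-0.41  0.7   0.43] |shift [ 1.9 -2.2 -0.9] turn [ 0.003 -0.001  0.007] rows 1.0
t 2.3 at [ 0.3802 -0.0651  0.2449] F [-0.41  0.7   0.43] |shift [ 1.9 -2.4 64.1] turn [ 0.003 -0.001  0.007] rows 2.0
315.5525387981968 237.61126971859838 65.70646984690485 [(2779, array([309.1, 248. ]))]
```

View pics/w1.png

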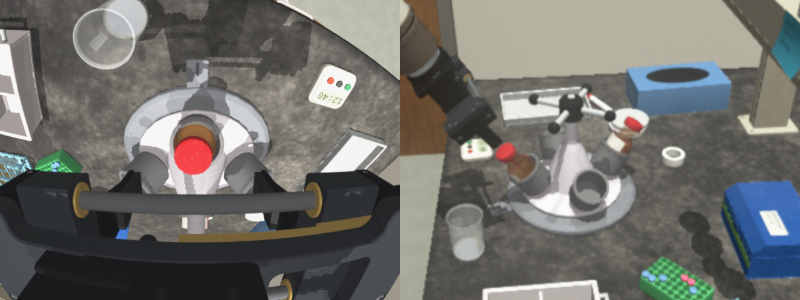

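The wrist view shows the red cap at about (309,248), between the fingers. I'll check that ray against the modelled cap top.

```bash
cat >> h.py <<'E'
def wray(c,u,v):
    f=240/np.tan(np.radians(c["vertical_fov"])/2); M=cv2.Rodrigues(np.array(c["rvec"],float))[0]
    q=np.array([u-c["cx"],v-c["cy"]]); n=np.linalg.norm(q); th=n/f
    return -M.T@np.array(c["tvec"]), M.T@np.array([*(np.sin(th)*q/n),np.cos(th)])
E
python3 - <<'E'
from h import *
from station import r
w=r.capture("wrist"); b=max(blobs(red(w["frame"]),500),key=lambda b:b[0]); print(b)
o,d=wray(w,*b[1]); c=cap(-.004); q=o+d*np.dot(c-o,d); print(o,"dist",np.linalg.norm(c-o),"miss in tool axes mm",(RT.T@(q-c)*1e3).round(1))
E
```

```text
(2789, array([309. , 246.8]), array([279, 217,  61,  61], dtype=int32))
[ 0.27578275 -0.09650061  0.28456907] dist 0.22555851113075875 miss in tool axes mm [ 4.  -0.1  1.2]
```

```bash
python3 -m pendant '[[[2,-2,25],[0,0,0]],[[2,-2,45],[0,0,0.007]],[[2,-2,58],[0,0,0.007]],[[2,-2,64],[0,0,0.007]],[[2,-2,64],[0,0,0.007]],[[2,-2,64],[0,0,0.007]]]' 1
python3 - <<'E'
from h import *
go(cap(.055),RT)
E
```

```text
time_s: 3.05
tcp_pos: [0.4117, -0.0575, 0.1896]
ee_rot: [[-0.812, -0.291, 0.506], [-0.245, 0.957, 0.157], [-0.53, 0.003, -0.848]]
wrist_force: [0.1, 0.1, -1.1]
gripper_width: 1.002
gripper_force: 0.0
t 3.05 at [ 0.4117 -0.0575  0.1896] F [ 0.14  0.09 -1.12] |shift [-0.1 -0.4  0.1] turn [ 0.003 -0.    -0.002] rows 1.0
```

```bash
python3 -m pendant '[[[0,0,0],[0,0,0]],[[0,0,0],[0,0,0]],[[0,0,0],[0,0,0]],[[0,0,0],[0,0,0]],[[0,0,0],[0,0,0]],[[0,0,0],[0,0,0]],[[0,0,0],[0,0,0]]]' 0
python3 - <<'E'
from h import *
go(cap(.055),RT);go(cap(.12),RT)
E
```

```text
time_s: 3.75
tcp_pos: [0.4115, -0.0577, 0.1892]
ee_rot: [[-0.812, -0.29, 0.506], [-0.244, 0.957, 0.156], [-0.529, 0.003, -0.848]]
wrist_force: [-1.1, 0.1, 1.0]
gripper_width: 0.448
gripper_force: 0.4
t 3.75 at [ 0.4115 -0.0577  0.1892] F [-1.07  0.06  0.97] |shift [-0.5 -0.3 -0.1] turn [ 0.002 -0.001 -0.002] rows 1.0
t 3.75 at [ 0.4115 -0.0577  0.1892] F [-1.07  0.06  0.97] |shift [ -0.4  -0.1 -65.1] turn [ 0.002 -0.001 -0.002] rows 2.0
```

```bash
python3 -m pendant '[[[0,0,0],[0,0,0]],[[0,0,0],[0,0,0]],[[0,0,0],[0,0,0]],[[0,0,-5],[0,0,0]],[[0,0,-18],[0,0,0]],[[0,0,-33],[0,0,0]],[[0,0,-48],[0,0,0]],[[0,0,-60],[0,0,0]],[[0,0,-65],[0,0,0]],[[0,0,-65],[0,0,0]]]' 0
python3 - <<'E'
from h import *
p=cap(.12); p=[.42,-.09,.30]; go(p,down(106.9)); go(p,down(90))
E
```

```text
time_s: 4.75
tcp_pos: [0.3775, -0.068, 0.2439]
ee_rot: [[-0.813, -0.29, 0.505], [-0.244, 0.957, 0.156], [-0.528, 0.004, -0.849]]
wrist_force: [0.1, 0.3, -3.4]
gripper_width: 0.416
gripper_force: 30.0
t 4.75 at [ 0.3775 -0.068   0.2439] F [ 0.14  0.29 -3.37] |shift [-58.8 -33.2 -29.6] turn [ 0.004  0.557 -0.002] rows 4.0
t 4.75 at [ 0.3775 -0.068   0.2439] F [ 0.14  0.29 -3.37] |shift [-58.8 -33.2 -29.6] turn [0.086 0.552 0.285] rows 5.0
```

```bash
python3 -m pendant '[[[-20,-8,-15],[0,0.1,0]],[[-40,-20,-25],[0.03,0.24,0.1]],[[-58,-33,-30],[0.06,0.38,0.2]],[[-58,-33,-30],[0.086,0.5,0.285]],[[-58,-33,-30],[0.086,0.552,0.285]],[[-58,-33,-30],[0.086,0.552,0.285]],[[-58,-33,-30],[0.086,0.552,0.285]],[[-58,-33,-30],[0.086,0.552,0.285]],[[-58,-33,-30],[0.086,0.552,0.285]],[[-58,-33,-30],[0.086,0.552,0.285]]]' 0
cat > wt.py <<'E'
from station import r
import numpy as np
F=[]
for _ in range(8): F.append(r.sense()["wrist_force"]); r.capture("top")
print("F mean",np.mean(F,0).round(2),"sd",np.std(F,0).round(2),"g",np.mean(F,0)[2]/-9.81*1e3)
E
python3 wt.py
```

```text
time_s: 5.75
tcp_pos: [0.4197, -0.09, 0.3006]
ee_rot: [[-1.0, -0.0, 0.003], [-0.0, 1.0, -0.0], [-0.003, -0.0, -1.0]]
wrist_force: [0.2, -0.0, -4.5]
gripper_width: 0.41
gripper_force: 30.0
F mean [ 0.2   0.02 -4.46] sd [0.53 0.31 0.38] g 454.6618326194649
```

Weight is about 455 g, so bottle_1 is stock and goes in the carrier.

```bash
python3 -m pendant '[[[-5,-20,0],[0,0,0]],[[-25,-60,0],[0,0,0]],[[-45,-105,0],[0,0,0]],[[-65,-150,0],[0,0,0]],[[-85,-195,0],[0,0,0]],[[-100,-235,0],[0,0,0]],[[-109,-256,0],[0,0,0]],[[-111,-261,0],[0,0,0]],[[-111,-261,0],[0,0,0]],[[-111,-261,0],[0,0,0]]]' 0
python3 - <<'E'
from h import *
from station import r
go([.531,-.351,.172],down(90))
w=r.capture("wrist"); s=r.capture("side")
cv2.imwrite("pics/w2.png",np.hstack([cv2.resize(w["frame"],(400,300)),cv2.resize(s["frame"][180:480,180:580],(400,300))])[:,:,::-1])
E
```

```text
time_s: 7.15
tcp_pos: [0.5308, -0.3501, 0.3003]
ee_rot: [[-1.0, -0.001, 0.0], [-0.001, 1.0, 0.0], [-0.0, 0.0, -1.0]]
wrist_force: [0.3, 0.0, -4.7]
gripper_width: 0.413
gripper_force: 30.0
t 7.15 at [ 0.5308 -0.3501  0.3003] F [ 0.29  0.01 -4.68] |shift [-1.000e-01 -1.000e+00  1.283e+02] turn [0.    0.    0.001] rows 3.0
```

View pics/w2.png

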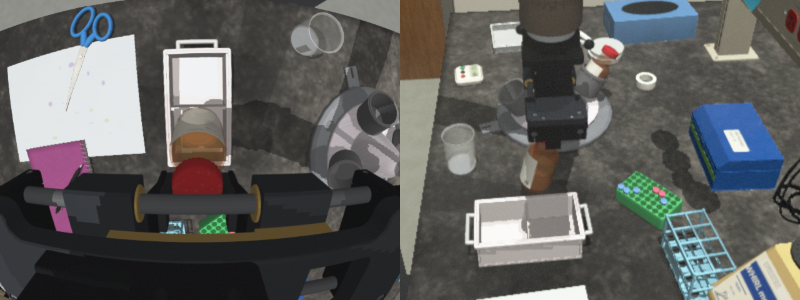

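Side crop: the held bottle's lower end at (530,185) sits left of its cap at (548,148), so it may have tilted in the pads. I'll measure the tilt in the plane y=-0.35.

Run:
```python
from h import *
from station import r
s=r.capture("side"); im=s["frame"]; f=im[300:400,290:370]
cv2.imwrite("pics/b.png",cv2.resize(im[290:400,270:400],None,fx=4.6,fy=4.6,interpolation=cv2.INTER_CUBIC)[:,:,::-1])
M=cv2.Rodrigues(np.array(s["rvec"],float))[0]
K=np.array([[240/np.tan(np.radians(s["vertical_fov"])/2),0,s["cx"]],[0,240/np.tan(np.radians(s["vertical_fov"])/2),s["cy"]],[0,0,1]])
for z in(.245,.205,.188,.132):print(z,cv2.projectPoints(np.array([[.531,-.35,z]]),s["rvec"],s["tvec"],K,None)[0].ravel().round(1))
```

```text
0.245 [330.9 309. ]
0.205 [331.  329.3]
0.188 [331.  337.5]
0.132 [331.2 363.5]
```

View pics/b.png

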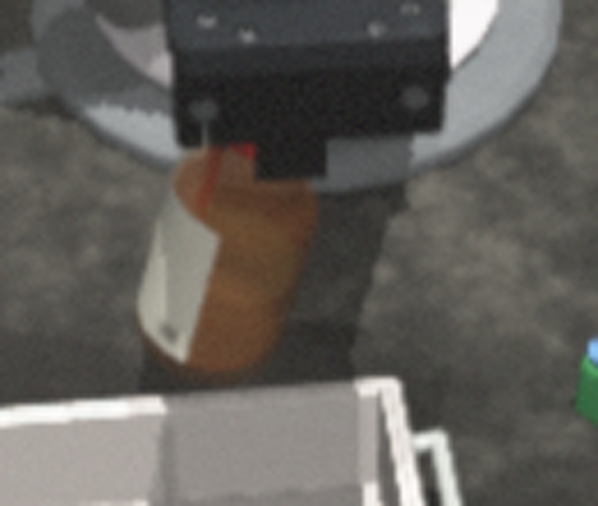

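The crop (scale 4.6, offset 270,290) confirms it. The left edge runs (178,175)→(137,310) and the right edge (318,210)→(280,345), so the bottle swung about the pad axis and its bottom points towards -x.

```bash
cat >> h.py <<'E'
def ony(c,p,y):
    o,d=ray(c,*p); return o+d*(y-o[1])/d[1]
def tilt(c,E,y,off,sc):   # edges [(top,bottom),...] in crop pixels -> lean of the bottom towards +x, deg
    for a,b in E:
        P=[ony(c,(q[0]/sc+off[0],q[1]/sc+off[1]),y) for q in(a,b)]; d=P[1]-P[0]; print("edge",P[0].round(3),P[1].round(3),"lean",np.degrees(np.arctan2(d[0],-d[2])).round(1))
def Ry(deg,M): return R.from_rotvec([0,np.radians(deg),0]).as_matrix()@M
E
python3 - <<'E'
from h import *
from station import r
s=r.capture("side"); tilt(s,[((178,175),(137,310)),((318,210),(280,345))],-.35,(270,290),4.6)
E
```

```text
edge [ 0.498 -0.35   0.21 ] [ 0.482 -0.35   0.15 ] lean -14.5
edge [ 0.543 -0.35   0.191] [ 0.531 -0.35   0.129] lean -11.7
```

```bash
cat >> h.py <<'E'
def gp(G,M): return np.array(G)-M[:,2]*.062
E
python3 - <<'E'
from h import *
M=Ry(-13.5,down(90)); go(gp([.531,-.351,.178],M),M)
E
```

```text
t 7.35 at [ 0.5311 -0.3499  0.3013] F [-0.74 -0.71 -3.75] |shift [14.7 -1.1 62.9] turn [-0.    -0.234  0.002] rows 2.0
```

```bash
python3 -m pendant '[[[3,0,10],[0,-0.06,0]],[[8,-1,25],[0,-0.12,0]],[[12,-1,43],[0,-0.18,0]],[[14,-1,58],[0,-0.23,0]],[[15,-1,63],[0,-0.234,0]],[[15,-1,63],[0,-0.234,0]],[[15,-1,63],[0,-0.234,0]]]' 0
python3 - <<'E'
from h import *
from station import r
M=Ry(-13.5,down(90)); go(gp([.531,-.351,.11],M),M)
s=r.capture("side")
cv2.imwrite("pics/b2.png",cv2.resize(s["frame"][290:420,270:400],None,fx=4.6,fy=4.6,interpolation=cv2.INTER_CUBIC)[:,:,::-1])
E
```

```text
time_s: 8.05
tcp_pos: [0.5171, -0.352, 0.2388]
ee_rot: [[-0.972, -0.001, 0.234], [-0.002, 1.0, -0.001], [-0.234, -0.002, -0.972]]
wrist_force: [0.0, -0.2, -3.9]
gripper_width: 0.409
gripper_force: 30.0
t 8.05 at [ 0.5171 -0.352   0.2388] F [ 0.05 -0.15 -3.91] |shift [16.6  1.1 66.5] turn [-0.001  0.     0.002] rows 2.0
```

View pics/b2.png

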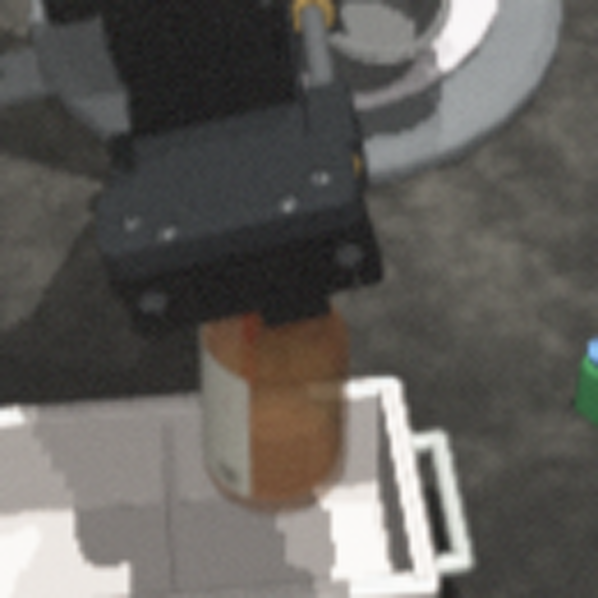

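The bottle is now upright, above the far cell at about (275,410) in the crop. Lowering it.

```bash
python3 -m pendant '[[[4,1,15],[0,0,0]],[[8,1,33],[0,0,0]],[[12,1,48],[0,0,0]],[[14,1,57],[0,0,0]],[[14.5,1,60],[0,0,0]],[[14.5,1,60],[0,0,0]],[[15,1,62],[0,0,0]],[[15.5,1,64],[0,0,0]],[[15.5,1,64],[0,0,0]]]' 0
```

```text
time_s: 9.0
tcp_pos: [0.5161, -0.3509, 0.172]
ee_rot: [[-0.972, -0.0, 0.233], [-0.0, 1.0, -0.0], [-0.233, -0.001, -0.972]]
wrist_force: [0.5, -0.3, -3.7]
gripper_width: 0.415
gripper_force: 30.0
```

```bash
python3 -m pendant '[[[0.2,0,1],[0,0,0]],[[0.5,0,2],[0,0,0]],[[0.5,0,2],[0,0,0]]]' 0;python3 -m pendant '[[[0.2,0,1],[0,0,0]],[[0.5,0,2],[0,0,0]],[[0.5,0,2],[0,0,0]]]' 0
```

```text
time_s: 9.3
tcp_pos: [0.517, -0.3513, 0.1711]
ee_rot: [[-0.972, -0.001, 0.236], [-0.001, 1.0, -0.002], [-0.236, -0.002, -0.972]]
wrist_force: [0.1, 1.2, 2.1]
gripper_width: 0.416
gripper_force: 30.0
time_s: 9.6
tcp_pos: [0.518, -0.3516, 0.1708]
ee_rot: [[-0.971, -0.001, 0.239], [-0.002, 1.0, -0.003], [-0.239, -0.003, -0.971]]
wrist_force: [-0.1, 2.0, 8.6]
gripper_width: 0.415
gripper_force: 30.0
```

Contact made with the floor. I back off a hair and release.

```bash
python3 -m pendant '[[[-0.5,0,-2],[0,0,0]],[[-0.5,0,-2],[0,0,0]],[[-0.5,0,-2],[0,0,0]]]' 0; python3 -m pendant '[[[0,0,0],[0,0,0]],[[0,0,0],[0,0,0]],[[0,0,0],[0,0,0]],[[0,0,0],[0,0,0]],[[0,0,0],[0,0,0]]]' 1
python3 - <<'E'
from h import *
M=Ry(-13.5,down(90)); 
from station import r
s=r.sense(); go(s["tcp_pos"]+[-.02,0,.13],down(90))
E
```

```text
time_s: 9.9
tcp_pos: [0.517, -0.3514, 0.171]
ee_rot: [[-0.972, -0.001, 0.236], [-0.001, 1.0, -0.002], [-0.236, -0.002, -0.972]]
wrist_force: [-0.5, 1.5, 5.2]
gripper_width: 0.415
gripper_force: 30.0
time_s: 10.4
tcp_pos: [0.5158, -0.3509, 0.1692]
ee_rot: [[-0.973, -0.0, 0.232], [-0.0, 1.0, -0.0], [-0.232, -0.0, -0.973]]
wrist_force: [0.0, -0.3, -0.1]
gripper_width: 0.778
gripper_force: 0.0
t 10.4 at [ 0.5158 -0.3509  0.1692] F [ 0.03 -0.3  -0.08] |shift [ -10.7   -0.  -131.1] turn [-0.     0.234  0.   ] rows 3.0
```

```bash
python3 -m pendant '[[[0,0,0],[0,0,0]],[[0,0,-10],[0,0,0]],[[0,0,-40],[0,0,0]],[[-3,0,-80],[0,0.06,0]],[[-8,0,-115],[0,0.16,0]],[[-10,0,-131],[0,0.234,0]],[[-10,0,-131],[0,0.234,0]],[[-10,0,-131],[0,0.234,0]]]' 1
python3 - <<'E'
from h import *
from station import r
go([.581,-.061,.32],down(90)); t=r.capture("top");s=r.capture("side")
f=t["frame"][215:315,420:490];g=s["frame"][280:450,230:400]
cv2.imwrite("pics/c.png",np.hstack([cv2.resize(f,(350,500)),cv2.resize(g,(450,500))])[:,:,::-1])
E
```

```text
time_s: 11.2
tcp_pos: [0.4951, -0.3505, 0.2994]
ee_rot: [[-1.0, -0.0, 0.003], [-0.0, 1.0, 0.0], [-0.003, 0.0, -1.0]]
wrist_force: [-0.6, 0.6, -0.0]
gripper_width: 0.995
gripper_force: 0.0
t 11.2 at [ 0.4951 -0.3505  0.2994] F [-0.59  0.61 -0.03] |shift [-86.  289.5 -20.3] turn [0.    0.003 0.   ] rows 7.0
```

View pics/c.png

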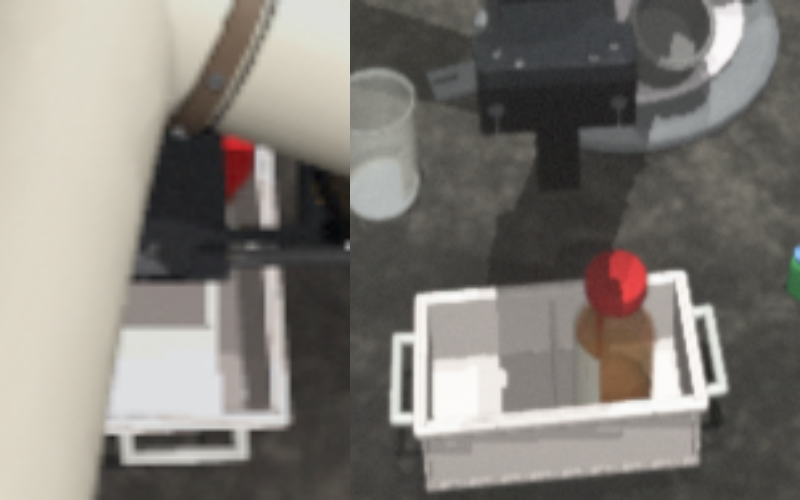

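Bottle_1 stands upright in the far cell, with its cap at (615,285) in the side crop. Next, the carousel.

```bash
python3 -m pendant '[[[0,0,-20],[0,0,0]],[[-20,60,-20],[0,0,0]],[[-35,105,-20],[0,0,0]],[[-50,150,-20],[0,0,0]],[[-62,195,-20],[0,0,0]],[[-75,240,-20],[0,0,0]],[[-84,275,-20],[0,0,0]],[[-86,289,-20],[0,0,0]],[[-86,289,-20],[0,0,0]],[[-86,289,-20],[0,0,0]]]' 0
python3 - <<'E'
from h import *
go([.581,-.061,.252],down(90))
E
```

```text
time_s: 12.3
tcp_pos: [0.5807, -0.0625, 0.3188]
ee_rot: [[-1.0, 0.0, 0.0], [0.0, 1.0, -0.001], [-0.0, -0.001, -1.0]]
wrist_force: [0.2, 0.0, -0.8]
gripper_width: 0.171
gripper_force: 0.0
t 12.3 at [ 0.5807 -0.0625  0.3188] F [ 0.22  0.05 -0.82] |shift [-0.3  1.5 66.8] turn [-0.001  0.    -0.   ] rows 2.0
```

```bash
python3 -m pendant '[[[0,1,20],[0,0,0]],[[0,1,45],[0,0,0]],[[0,1,62],[0,0,0]],[[0,1,67],[0,0,0]],[[0,1,67],[0,0,0]]]' 0
python3 - <<'E'
from h import *
go([.581,-.061,.252],down(90))
a0=-73.1
for k in range(3):
    s=a0+70*k; p0=np.array([np.cos(np.radians(s)),np.sin(np.radians(s))])
    print([ (np.round(-52*(np.cos(np.radians(s+7*i))-p0[0])),np.round(52*(np.sin(np.radians(s+7*i))-p0[1]))) for i in range(1,11)])
E
```

```text
time_s: 12.8
tcp_pos: [0.5808, -0.0623, 0.2519]
ee_rot: [[-1.0, 0.002, -0.0], [0.002, 1.0, -0.001], [0.0, -0.001, -1.0]]
wrist_force: [-0.2, -0.1, -0.0]
gripper_width: 0.005
gripper_force: 0.0
t 12.8 at [ 0.5808 -0.0623  0.2519] F [-0.18 -0.09 -0.04] |shift [-0.2  1.3 -0.1] turn [-0.001 -0.    -0.002] rows 1.0
[(np.float64(-6.0), np.float64(2.0)), (np.float64(-12.0), np.float64(5.0)), (np.float64(-17.0), np.float64(9.0)), (np.float64(-22.0), np.float64(13.0)), (np.float64(-26.0), np.float64(18.0)), (np.float64(-29.0), np.float64(23.0)), (np.float64(-32.0), np.float64(29.0)), (np.float64(-35.0), np.float64(34.0)), (np.float64(-36.0), np.float64(41.0)), (np.float64(-37.0), np.float64(47.0))]
[(np.float64(0.0), np.float64(6.0)), (np.float64(1.0), np.float64(13.0)), (np.float64(2.0), np.float64(19.0)), (np.float64(5.0), np.float64(25.0)), (np.float64(8.0), np.float64(30.0)), (np.float64(11.0), np.float64(35.0)), (np.float64(16.0), np.float64(40.0)), (np.float64(21.0), np.float64(44.0)), (np.float64(26.0), np.float64(48.0)), (np.float64(32.0), np.float64(51.0))]
[(np.float64(6.0), np.float64(2.0)), (np.float64(12.0), np.float64(4.0)), (np.float64(18.0), np.float64(4.0)), (np.float64(25.0), np.float64(4.0)), (np.float64(31.0), np.float64(3.0)), (np.float64(37.0), np.float64(1.0)), (np.float64(43.0), np.float64(-1.0)), (np.float64(49.0), np.float64(-4.0)), (np.float64(54.0), np.float64(-8.0)), (np.float64(58.0), np.float64(-12.0))]
```

```bash
python3 -m pendant '[[[-6,3,0],[0,0,0]],[[-12,6,0],[0,0,0]],[[-17,10,0],[0,0,0]],[[-22,14,0],[0,0,0]],[[-26,19,0],[0,0,0]],[[-29,24,0],[0,0,0]],[[-32,30,0],[0,0,0]],[[-35,35,0],[0,0,0]],[[-36,42,0],[0,0,0]],[[-37,48,0],[0,0,0]]]' 0
python3 -m pendant '[[[0,6,0],[0,0,0]],[[1,13,0],[0,0,0]],[[2,19,0],[0,0,0]],[[5,25,0],[0,0,0]],[[8,30,0],[0,0,0]],[[11,35,0],[0,0,0]],[[16,40,0],[0,0,0]],[[21,44,0],[0,0,0]],[[26,48,0],[0,0,0]],[[32,51,0],[0,0,0]]]' 0
python3 - <<'E'
from h import *
from station import r
p=r.sense()["tcp_pos"]-AX; print(p,np.degrees(np.arctan2(p[1],p[0])),np.hypot(*p[:2]))
s=r.capture("side"); h=cv2.cvtColor(s["frame"],cv2.COLOR_RGB2HSV);m=((h[...,0]<6)|(h[...,0]>174))&(h[...,1]>150)&(h[...,2]>60)
for b in blobs(m,30):
    q=onz(s,b[1],.1357)-AX; print(b[0],b[1],"ang",np.degrees(np.arctan2(q[1],q[0])),"rad",np.hypot(*q[:2]))
E
```

```text
time_s: 13.8
tcp_pos: [0.6182, -0.0131, 0.2522]
ee_rot: [[-1.0, -0.001, 0.0], [-0.001, 1.0, -0.002], [-0.0, -0.002, -1.0]]
wrist_force: [-2.9, -5.6, 0.3]
gripper_width: 0.002
gripper_force: 2.5
time_s: 14.8
tcp_pos: [0.5869, 0.0388, 0.253]
ee_rot: [[-1.0, -0.001, 0.005], [-0.001, 1.0, 0.0], [-0.005, 0.0, -1.0]]
wrist_force: [4.0, -3.8, -0.4]
gripper_width: 0.005
gripper_force: 1.9
[0.02090508 0.04982358 0.25295288] 67.23795110562081 0.05403158348924634
215 [523.1   7.2] ang 60.75187027373859 rad 2.8682364449941145
166 [571.6 200.5] ang 12.30018784972904 rad 0.5885068003851148
195 [584.1 213.2] ang 6.537828771783285 rad 0.5795088790017411
369 [330.1 375.3] ang -96.07548864401653 rad 0.36856441452539435
```

```bash
python3 -m pendant '[[[6,2,0],[0,0,0]],[[12,4,0],[0,0,0]],[[18,4,0],[0,0,0]],[[24,4,0],[0,0,0]],[[29,3,0],[0,0,0]],[[34,2,0],[0,0,0]],[[37,1,0],[0,0,0]],[[37,1,0],[0,0,0]],[[37,1,0],[0,0,0]]]' 0
cat > ang.py <<'E'
from h import *
from station import r
s=r.sense(); p=s["tcp_pos"]-AX; print(s["time_s"],"finger",p.round(4),np.degrees(np.arctan2(p[1],p[0])),np.hypot(*p[:2]),"F",s["wrist_force"].round(1))
for n in("top","side"):
    c=r.capture(n); h=cv2.cvtColor(c["frame"],cv2.COLOR_RGB2HSV);m=((h[...,0]<6)|(h[...,0]>174))&(h[...,1]>150)&(h[...,2]>60)
    for b in blobs(m,20):
        q=onz(c,b[1],.1347)-AX
        if np.hypot(*q[:2])<.18: print(n,b,"ang",np.degrees(np.arctan2(q[1],q[0])),"rad",np.hypot(*q[:2]))
E
python3 ang.py
```

```text
time_s: 15.75
tcp_pos: [0.5492, 0.0396, 0.2526]
ee_rot: [[-1.0, -0.0, 0.002], [-0.0, 1.0, 0.0], [-0.002, 0.0, -1.0]]
wrist_force: [2.2, 1.1, 1.6]
gripper_width: 0.002
gripper_force: 1.2
15.75 finger [-0.0168  0.0506  0.2526] 108.34834369492268 0.0533284105533879 F [2.2 1.1 1.6]
top (217, array([309.7, 288.4]), array([302, 281,  16,  16], dtype=int32)) ang 173.2480440866793 rad 0.13147132820725524
side (147, array([272.5, 242.3]), array([264, 235,  17,  14], dtype=int32)) ang 174.15278812935762 rad 0.1299489397345137
```

```bash
python3 -m pendant '[[[3,-1,0],[0,0,0]],[[6,-2.5,0],[0,0,0]],[[9,-4,0],[0,0,0]],[[11.5,-6,0],[0,0,0]],[[14,-7.5,0],[0,0,0]],[[16,-9,0],[0,0,0]],[[17,-10,0],[0,0,0]],[[17,-10,0],[0,0,0]],[[17,-10,0],[0,0,0]]]' 0
python3 ang.py
```

```text
time_s: 16.75
tcp_pos: [0.5316, 0.0289, 0.252]
ee_rot: [[-1.0, -0.0, -0.001], [-0.0, 1.0, -0.001], [0.001, -0.001, -1.0]]
wrist_force: [1.5, 0.4, 1.0]
gripper_width: 0.007
gripper_force: 0.8
16.75 finger [-0.0344  0.0399  0.252 ] 130.81852987492485 0.052661545382213404 F [1.5 0.4 1. ]
top (213, array([332.2, 285.6]), array([324, 278,  17,  16], dtype=int32)) ang -164.06643773193164 rad 0.13010894023713016
side (198, array([274.3, 255.9]), array([266, 248,  17,  16], dtype=int32)) ang -163.32021054421 rad 0.13082873596113137
```

```bash
python3 -m pendant '[[[0.5,-0.5,0],[0,0,0]],[[1,-1,0],[0,0,0]],[[1,-1,0],[0,0,0]],[[0,0,0],[0,0,0]],[[-5,4,0],[0,0,0]],[[-5,4,-20],[0,0,0]],[[-5,4,-60],[0,0,0]],[[-5,4,-90],[0,0,0]],[[-5,4,-90],[0,0,0]]]' 0
python3 ang.py
python3 - <<'E'
from h import *
from station import r
go([.39,-.03,.34],down(106.9))
E
```

```text
time_s: 17.75
tcp_pos: [0.5386, 0.0332, 0.347]
ee_rot: [[-1.0, -0.001, 0.009], [-0.001, 1.0, 0.0], [-0.009, 0.0, -1.0]]
wrist_force: [0.4, -0.3, 0.9]
gripper_width: 0.004
gripper_force: 0.0
17.75 finger [-0.0274  0.0442  0.347 ] 121.83763387963846 0.0519735942678678 F [ 0.4 -0.3  0.9]
top (216, array([332.7, 285.5]), array([325, 278,  17,  16], dtype=int32)) ang -163.55905762668561 rad 0.13022808552472045
side (183, array([274.4, 256.1]), array([266, 249,  17,  15], dtype=int32)) ang -162.98718599119618 rad 0.130843938673602
t 17.85 at [0.5368 0.0331 0.3423] F [ 0.4   0.12 -0.05] |shift [146.8 -63.1   2.2] turn [-0.     0.001 -0.295] rows 4.0
```

```bash
python3 -m pendant '[[[40,-15,0],[0,0,-0.1]],[[85,-32,0],[0,0,-0.2]],[[120,-50,0],[0,0,-0.295]],[[147,-63,0],[0,0,-0.295]],[[147,-63,0],[0,0,-0.295]],[[147,-63,0],[0,0,-0.295]]]' 1
python3 - <<'E'
from h import *
go(cap(.12),RT)
E
```

```text
time_s: 18.45
tcp_pos: [0.3895, -0.0302, 0.3414]
ee_rot: [[-0.957, -0.291, -0.0], [-0.291, 0.957, -0.001], [0.0, -0.001, -1.0]]
wrist_force: [0.5, -0.0, 0.9]
gripper_width: 0.465
gripper_force: 0.0
t 18.45 at [ 0.3895 -0.0302  0.3414] F [ 0.48 -0.04  0.9 ] |shift [ 21.  -32.9  96.8] turn [-0.001 -0.559  0.   ] rows 4.0
```

```bash
python3 -m pendant '[[[5,-8,10],[0,-0.15,0]],[[10,-16,30],[0,-0.3,0]],[[15,-25,60],[0,-0.45,0]],[[21,-33,90],[0,-0.559,0]],[[21,-33,97],[0,-0.559,0]],[[21,-33,97],[0,-0.559,0]],[[21,-33,97],[0,-0.559,0]]]' 1
python3 - <<'E'
from h import *
from station import r
w=r.capture("wrist"); b=max(blobs(red(w["frame"]),500),key=lambda b:b[0]); print(b)
o,d=wray(w,*b[1]); c=cap(-.004); q=o+d*np.dot(c-o,d); print("miss in tool axes mm",(RT.T@(q-c)*1e3).round(1)); go(cap(.055),RT)
E
```

```text
time_s: 19.15
tcp_pos: [0.3811, -0.0673, 0.2455]
ee_rot: [[-0.81, -0.292, 0.508], [-0.248, 0.957, 0.154], [-0.531, -0.001, -0.847]]
wrist_force: [0.5, -0.3, 0.2]
gripper_width: 0.992
gripper_force: 0.0
(2745, array([317.6, 245.8]), array([287, 216,  61,  61], dtype=int32))
miss in tool axes mm [4.6 2.2 1.4]
t 19.2 at [ 0.3813 -0.0672  0.246 ] F [-0.4   0.1   0.44] |shift [ 2.9  0.1 64.8] turn [-0.001  0.002  0.002] rows 2.0
```

```bash
python3 -m pendant '[[[2,2,25],[0,0,0]],[[3,2,45],[0,0,0]],[[3,2,59],[0,0,0]],[[3,2,65],[0,0,0]],[[3,2,65],[0,0,0]],[[3,2,65],[0,0,0]]]' 1
python3 -m pendant '[[[0,0,0],[0,0,0]],[[0,0,0],[0,0,0]],[[0,0,0],[0,0,0]],[[0,0,0],[0,0,0]],[[0,0,0],[0,0,0]],[[0,0,0],[0,0,0]],[[0,0,0],[0,0,0]],[[0,0,0],[0,0,0]],[[0,0,0],[0,0,0]],[[0,0,0],[0,0,0]]]' 0
python3 -m pendant '[[[0,0,-5],[0,0,0]],[[0,0,-18],[0,0,0]],[[0,0,-33],[0,0,0]],[[0,0,-48],[0,0,0]],[[0,0,-60],[0,0,0]],[[0,0,-65],[0,0,0]],[[0,0,-65],[0,0,0]]]' 0
python3 - <<'E'
from h import *
go([.42,-.09,.30],down(90))
E
```

```text
time_s: 19.8
tcp_pos: [0.4103, -0.0563, 0.1892]
ee_rot: [[-0.81, -0.292, 0.509], [-0.247, 0.957, 0.154], [-0.532, -0.001, -0.847]]
wrist_force: [0.3, -0.2, -0.0]
gripper_width: 0.999
gripper_force: 0.0
time_s: 20.8
tcp_pos: [0.4099, -0.0565, 0.1885]
ee_rot: [[-0.81, -0.291, 0.509], [-0.247, 0.957, 0.154], [-0.532, -0.001, -0.847]]
wrist_force: [-0.1, -1.1, 0.4]
gripper_width: 0.409
gripper_force: 30.0
time_s: 21.5
tcp_pos: [0.376, -0.0666, 0.2436]
ee_rot: [[-0.81, -0.291, 0.509], [-0.247, 0.957, 0.154], [-0.531, -0.001, -0.847]]
wrist_force: [0.6, 0.2, -2.0]
gripper_width: 0.418
gripper_force: 30.0
t 21.5 at [ 0.376  -0.0666  0.2436] F [ 0.6   0.15 -2.01] |shift [-59.8 -35.2 -29. ] turn [0.082 0.556 0.288] rows 5.0
```

```bash
python3 -m pendant '[[[-20,-8,-15],[0,0.1,0]],[[-40,-20,-25],[0.03,0.24,0.1]],[[-60,-35,-29],[0.06,0.38,0.2]],[[-60,-35,-29],[0.082,0.5,0.288]],[[-60,-35,-29],[0.082,0.556,0.288]],[[-60,-35,-29],[0.082,0.556,0.288]],[[-60,-35,-29],[0.082,0.556,0.288]],[[-60,-35,-29],[0.082,0.556,0.288]],[[-60,-35,-29],[0.082,0.556,0.288]],[[-60,-35,-29],[0.082,0.556,0.288]]]' 0
python3 wt.py
python3 - <<'E'
from h import *
from station import r
s=r.capture("side");go([.42,-.09,.30],down(90))
f=240/np.tan(np.radians(s["vertical_fov"])/2);K=np.array([[f,0,s["cx"]],[0,f,s["cy"]],[0,0,1]])
p=cv2.projectPoints(np.array([[.42,-.09,.245],[.42,-.09,.132]]),s["rvec"],s["tvec"],K,None)[0].reshape(2,2).round(1);print(p)
x0,y0=int(p[0,0])-55,int(p[0,1])-25; print("off",x0,y0)
cv2.imwrite("pics/d.png",cv2.resize(s["frame"][y0:y0+110,x0:x0+110],None,fx=5,fy=5,interpolation=cv2.INTER_CUBIC)[:,:,::-1])
E
```

```text
time_s: 22.5
tcp_pos: [0.4203, -0.0897, 0.3003]
ee_rot: [[-1.0, 0.0, 0.001], [0.0, 1.0, 0.0], [-0.001, 0.0, -1.0]]
wrist_force: [-0.4, 0.1, -2.0]
gripper_width: 0.415
gripper_force: 30.0
F mean [-0.08  0.01 -1.76] sd [0.38 0.29 0.49] g 179.80892631437996
t 22.95 at [ 0.4208 -0.0896  0.3   ] F [-0.09 -0.4  -1.84] |shift [ 0.8 -0.4  0. ] turn [ 0.  0. -0.] rows 1.0
[[259.4 220.7]
 [263.9 269.6]]
off 204 195
```

View pics/d.png

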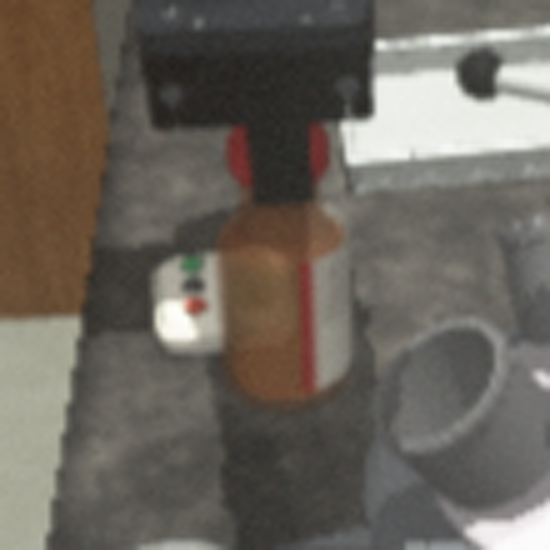

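Bottle_2 weighs about 180 g, so it is spent and goes on the tray. The crop shows it hanging upright: its left edge (218,245)→(230,385) matches the projected vertical.

```bash
python3 -m pendant '[[[3,10,-20],[0,0,0]],[[8,30,-45],[0,0,0]],[[10,60,-60],[0,0,0]],[[10,95,-60],[0,0,0]],[[5,130,-60],[0,0,0]],[[0,165,-60],[0,0,0]],[[-8,200,-60],[0,0,0]],[[-15,235,-60],[0,0,0]],[[-22,260,-60],[0,0,0]],[[-25,270,-60],[0,0,0]]]' 0
python3 -m pendant '[[[-5,20,0],[0,0,0]],[[-12,55,0],[0,0,0]],[[-20,90,10],[0,0,0]],[[-30,120,30],[0,0,0]],[[-35,132,60],[0,0,0]],[[-35,135,90],[0,0,0]],[[-35,135,115],[0,0,0]],[[-35,135,130],[0,0,0]],[[-35,135,135],[0,0,0]],[[-35,135,135],[0,0,0]]]' 0
python3 - <<'E'
from h import *
from station import r
go([.48,.315,.171],down(90))
s=r.capture("side");t=r.capture("top")
a=s["frame"][120:270,180:380];b=t["frame"][190:310,130:290]
cv2.imwrite("pics/e.png",np.hstack([cv2.resize(a,(400,300)),cv2.resize(b,(400,300))])[:,:,::-1])
E
```

```text
time_s: 23.95
tcp_pos: [0.4464, 0.1826, 0.3595]
ee_rot: [[-1.0, -0.002, -0.0], [-0.002, 1.0, -0.0], [0.0, -0.0, -1.0]]
wrist_force: [-0.0, 0.0, -2.2]
gripper_width: 0.412
gripper_force: 30.0
time_s: 24.95
tcp_pos: [0.4811, 0.3152, 0.2245]
ee_rot: [[-1.0, 0.001, -0.001], [0.001, 1.0, -0.001], [0.001, -0.001, -1.0]]
wrist_force: [0.9, -0.0, -2.0]
gripper_width: 0.413
gripper_force: 30.0
t 24.95 at [0.4811 0.3152 0.2245] F [ 0.86 -0.   -2.03] |shift [ 1.1 -0.2 53.5] turn [-0.001 -0.001 -0.001] rows 2.0
```

View pics/e.png

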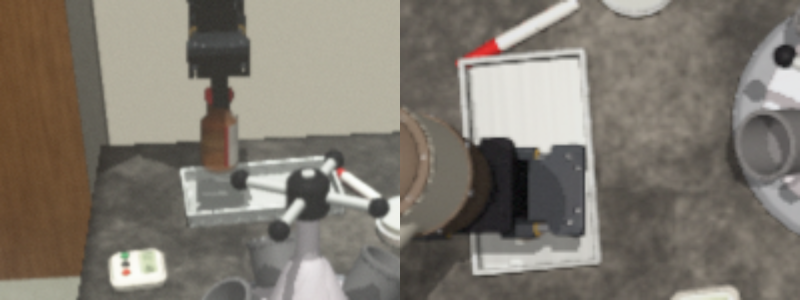

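The side view shows the bottle upright above the near half of the tray, at (220,165) in the crop. Lowering it.

```bash
python3 -m pendant '[[[1,0,15],[0,0,0]],[[1,0,32],[0,0,0]],[[1,0,43],[0,0,0]],[[1,0,48],[0,0,0]],[[1,0,50],[0,0,0]],[[1,0,51],[0,0,0]],[[1,0,51],[0,0,0]]]' 0
python3 -m pendant '[[[0,0,1],[0,0,0]],[[0,0,2],[0,0,0]],[[0,0,2],[0,0,0]]]' 0;python3 -m pendant '[[[0,0,0.5],[0,0,0]],[[0,0,1],[0,0,0]],[[0,0,1],[0,0,0]]]' 0
```

```text
time_s: 25.75
tcp_pos: [0.4802, 0.3156, 0.1746]
ee_rot: [[-1.0, 0.0, 0.001], [0.0, 1.0, 0.001], [-0.001, 0.001, -1.0]]
wrist_force: [-0.9, 0.3, -2.6]
gripper_width: 0.413
gripper_force: 30.0
time_s: 26.05
tcp_pos: [0.4799, 0.3154, 0.172]
ee_rot: [[-1.0, 0.0, 0.0], [0.0, 1.0, -0.0], [-0.0, -0.0, -1.0]]
wrist_force: [-0.0, 1.1, -2.5]
gripper_width: 0.414
gripper_force: 30.0
time_s: 26.35
tcp_pos: [0.4803, 0.3155, 0.1718]
ee_rot: [[-1.0, -0.0, 0.001], [-0.0, 1.0, 0.0], [-0.001, 0.0, -1.0]]
wrist_force: [0.1, 0.2, 3.0]
gripper_width: 0.409
gripper_force: 30.0
```

Contact. Release and retreat.

```bash
python3 -m pendant '[[[0,0,-0.5],[0,0,0]],[[0,0,-0.5],[0,0,0]]]' 0; python3 -m pendant '[[[0,0,0],[0,0,0]],[[0,0,0],[0,0,0]],[[0,0,0],[0,0,0]],[[0,0,0],[0,0,0]],[[0,0,0],[0,0,0]],[[0,0,0],[0,0,0]],[[0,0,-10],[0,0,0]],[[0,0,-40],[0,0,0]],[[0,0,-80],[0,0,0]],[[0,0,-120],[0,0,0]]]' 1
python3 -m pendant '[[[0,0,-30],[0,0,0]],[[30,0,-40],[0,0,0]],[[70,30,-40],[0,0,0]],[[110,60,-40],[0,0,0]],[[110,60,-40],[0,0,0]],[[110,60,-40],[0,0,0]]]' 1
python3 - <<'E'
from h import *
from station import r
print(r.sense()["time_s"])
c={n:r.capture(n) for n in("top","side")}; C=[]
for n in c:
    h=cv2.cvtColor(c[n]["frame"],cv2.COLOR_RGB2HSV);m=((h[...,0]<6)|(h[...,0]>174))&(h[...,1]>150)&(h[...,2]>60)
    C.append(blobs(m,30))
for a in C[0]:
    for b in C[1]:
        p,e=tri(c["top"],a[1],c["side"],b[1])
        if e<.006 and .08<p[2]<.16: print(a[:2],b[:2],p.round(4),e)
E
```

```text
time_s: 26.55
tcp_pos: [0.4801, 0.3154, 0.1717]
ee_rot: [[-1.0, 0.0, 0.001], [0.0, 1.0, 0.0], [-0.001, 0.0, -1.0]]
wrist_force: [-0.8, -0.3, 1.8]
gripper_width: 0.413
gripper_force: 30.0
time_s: 27.55
tcp_pos: [0.4798, 0.3152, 0.2934]
ee_rot: [[-1.0, 0.0, 0.0], [0.0, 1.0, -0.0], [-0.0, -0.0, -1.0]]
wrist_force: [0.5, 1.0, -0.4]
gripper_width: 1.001
gripper_force: 0.0
time_s: 28.15
tcp_pos: [0.3691, 0.376, 0.3325]
ee_rot: [[-1.0, -0.002, 0.001], [-0.002, 1.0, 0.001], [-0.001, 0.001, -1.0]]
wrist_force: [0.5, 0.4, 0.5]
gripper_width: 0.999
gripper_force: 0.0
28.15
(206, array([462.2, 246.1])) (371, array([330.1, 375.3])) [ 0.5289 -0.3536  0.1093] 1.8967876841896105e-05
(204, array([174.4, 275.4])) (71, array([287.4, 184.3])) [0.4723 0.3165 0.1089] 0.0007851431116442945
```

Both caps triangulate to z≈0.109, at their cells, so both bottles are upright. Handing in.

```bash
python3 -c "
from station import r
print(r.finish_job())"
```

```text
the job is handed in; nothing more can be done
None
```

I handed the job in at about 28 s: bottle_1 (about 455 g, still stock) is upright in the carrier's far cell, the carousel was turned until bottle_2 stood within about 1° of the pointer, and bottle_2 (about 180 g, spent) is upright on the tray; no verdict came back.

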